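Let the label scraper swing plumb and holster it

TASK

Pinch the orange label scraper by the two steel studs at its handle end, tilting the gripper to reach under the wire shelf, and draw it out from the shelf without letting it swing down yet. Clear of the shelf, loosen your grip just enough that the scraper swings down between the fingers and hangs straight, blade down, then clamp it firmly again and keep it still a moment. Lower it blade first into the green holster, let go only when the blade is well inside, and leave it standing there without disturbing the parcel, the glue stick or the note pad.

Things in the scene. Friction and masses are not known exactly. Their poses are not given: they have to be found in the camera images.
- scraper: Loose label scraper, 0.16 to 0.24 kg, 162 mm long: orange handle 20 mm wide, 14 mm thick; dark steel head 46 mm wide, 14 mm thick; flat steel blade 44 mm wide. Origin midway between the two studs, at mid-thickness; +x along the handle to the blade edge 152 mm away, y from stud to stud. The handle ends 10 mm behind the origin. Starts flat on the riser's deck, handle end towards the robot.
- scraper_studs (a point): The scraper's origin. Two steel studs, 10 mm across, stick out of the handle's narrow sides, 25 mm over their flat ends: pinch here. They start 47 mm above the table, 22 to 30 mm behind the front bar. The balance point is 95 mm towards the blade: a grip of 50 N keeps the scraper about as it was taken; in a light grip (4 to 5 N) it swings about the studs and hangs nearly plumb.
- scraper_neck (a point): Point on the handle's centre line just before the head, 70 mm from the studs towards the blade; with the scraper standing in the holster it is about 87 mm above the table, in the holster's mouth.
- riser: Fixed bench shelf. Origin on the table under the front bar of its wire top; +x runs back into the shelf, z up. Wire top 260 mm wide, 190 mm deep, lengthwise wires 52 mm apart (no room for a gripper between). Grey deck 40 mm high and blue side panels both start only 65 mm behind the front bar; in front of that it is open down to the table.
- front_bar (a point): Middle of the wire top's front bar: 10 mm thick, its centre 200 mm above the table. A gripper cannot come straight down on the scraper's studs behind it; it must reach under the bar tilted about 35 degrees, its palm towards the robot.
- holster: Fixed green sheet-metal pocket, open at the top, 90 mm high; mouth 64 mm along its x and 84 mm along its y, walls 4 mm, inner floor 4 to 5 mm above the table, on a dark base plate 110 x 120 mm. The origin is under its centre on the table; z up. The scraper standing in it has its studs about 157 mm above the table.
- holster_mouth (a point): Centre of the holster's mouth, 90 mm above the table.
- parcel: Bystander: small brown parcel 68 x 113 x 53 mm lying on the back of the wire shelf. Origin at the centre of its underside.
- glue_stick: Bystander: yellow and red glue stick, 28 mm across and 86 mm high, standing behind the holster. Origin at the centre of its underside.
- note_pad: Bystander: red note pad 70 x 98 x 12 mm lying flat on the table. Origin at the centre of its underside.
Things that resemble listed ones, but are neither listed nor needed, are in the scene too. Leave any purple look-alike of the scraper alone.

How it is judged:
On the way, in this order (a step that is already met when the one before it is completed fails the run):
1. the scraper is held, its studs drawn at least 50 mm out in front of the shelf's front bar and 80 mm above the table, and it has not yet swung down (more than 30 degrees from plumb) (contact force between the fingers and scraper above 1 N and x of scraper in the frame of riser below -0.05 m and height (world z) of scraper above 0.08 m and angle between the x axis of scraper and the z axis of holster, either way round above 0.52 rad), for 0.1 s.
2. it hangs plumb within 15 degrees, its studs over 160 mm above the table, still and firmly clamped (contact force between the fingers and scraper above 8 N and angle between the x axis of scraper and the z axis of holster, either way round below 0.26 rad and height (world z) of scraper above 0.16 m and angular speed of scraper below 0.5 rad/s), for 0.3 s.
3. still held, it has been lowered blade first into the holster: studs less than 210 mm above the table, handle over the holster (x of scraper_neck in the frame of holster between -0.034 and 0.034 m and y of scraper_neck in the frame of holster between -0.045 and 0.045 m and contact force between the fingers and scraper above 1 N and height (world z) of scraper between 0.115 and 0.21 m and angle between the x axis of scraper and the z axis of holster, either way round below 0.5 rad), for 0.1 s.
At the end, for the whole second after the job is handed in: The scraper stands released and at rest in the holster, blade down: neck in the holster's mouth (within 34 mm of its centre in x, 45 mm in y) and under 100 mm above the table, studs over 115 mm above the table; it may lean on the wall by up to 37 degrees (x of scraper_neck in the frame of holster between -0.034 and 0.034 m and y of scraper_neck in the frame of holster between -0.045 and 0.045 m and height (world z) of scraper_neck below 0.1 m and height (world z) of scraper above 0.115 m and angle between the x axis of scraper and the z axis of holster, either way round below 0.65 rad and linear speed of scraper below 0.03 m/s and contact force between the fingers and scraper below 0.1 N); the robot touches nothing.
It fails at once if the scraper is dropped flat on the table (studs less than 28 mm above it) (height (world z) of scraper below 0.028 m).
It fails at once if the parcel, the glue stick or the note pad is moved more than 30 mm (distance of any of parcel, glue_stick, note_pad from where it was at the start of the episode above 0.03 m).
It also fails if it takes over 59 s, if anything falls off the work surface, if the arm or the gripper's body presses on something with over 40 N, if the wrist force passes 120 N, or if a joint passes its speed limit or range.

ROBOT

A 6-joint arm with a two-finger parallel gripper is mounted at the origin on a cart in front of the work surface, level with it; the furniture and walls round the work are solid. World frame = base frame: x ahead of the robot, y to its left, z up, the work surface at z = 0. Lengths are in m, angles in rad, forces in N, time in s.
With the tool pointing down it reaches from about 0.375 to 0.925 m from the base axis. Payload 5.7 kg.
Tool frame: the origin (TCP) lies midway between the tips of the shut fingers; the grasp point (between the pads) lies 19 mm behind it; z points along the fingers, y is the line along which they close (so a half turn about z gives the same grasp; the last joint's range is limited). The gripper opens to 88 mm and grips with 3 to 60 N. Pads are 20 mm wide; open, the fingers measure 115 mm over their backs; the gripper's body (75 mm by 178 mm) begins 61 mm behind the grasp point.
Start: joints at [-1.455, 0.359, 1.51, -0, 1.272, -0.115], TCP at [0.137, -0.584, 0.223] pointing down, gripper open.
Joint ranges: [-2.97, 2.97], [-1.01, 2.36], [0.21, 2.38], [-0.96, 4.11], [0.2, 2.71], [-2.98, 2.98]. Speed limits (rad/s): [2.39, 2.39, 3.14, 3.14, 3.14, 3.14].

INTERFACE

Orientations are given as a unit quaternion [w, x, y, z].
In Python, from bench import manip gives the robot as it stands.
- The arm moves only by the tool jog_arm, never from a script. Its argument "targets" is a list of rows, each a list of 6 numbers: the shift along the tool's x, y, z in m, then the turn, a rotation vector about the tool's x, y, z in degrees. A call has 1 to 10 rows; each row is the pose to reach, as a shift and turn from the pose commanded when the call began, along the tool's axes at that moment; what a row does not reach only later rows make up. A row lasts 1/8 s, in which the tool goes at most 62.5 mm and 10.7 degrees, less where a joint would pass 70% of its speed; a pose out of reach is approached as far as the arm can. A call with a gripper value outside its range is refused whole. "grip" is the opening, from -1 (shut) to 1 (fully open), set as the call begins (left out, the last holds). The fingers move at their own pace and stop on an object; the grip force is fixed at half the most. Time passes only in rows, so rows that repeat a pose let the fingers close. It gives the time, the measured TCP pose, the force, the opening and the grip force at its end, in the units of the state.
- manip.state(): the state, without advancing time (a new reading comes with each control period).
- manip.get_image(name): name is "scene" or "top" or "wrist"; returns (picture, depth): 400x640x3 uint8, red, green, blue; 400x640 float32, m along the optical axis (not along the pixel's ray), 0 where there is no reading.
- manip.camera_model(name): a dict with "fov_y" (degrees; the focal length in pixels is half the picture's height over the tangent of half this angle, whatever the lens; pixels are square), "cx", "cy" (the principal point, pixels), "R" (3x3) and "t" (3): a world point X has camera coordinates R X + t; the wrist camera has in their place "tool_from_camera" (4x4, takes a point from camera to tool coordinates, whose origin is the TCP and whose axes are the flange's). Camera axes: x right, y down, z forward; pixel columns grow to the right and rows downward; lengths in m; the calibration is good to about 2 mm. A picture is of the moment at which its call begins: read the wrist's pose just before it. camera_model takes no time and is no camera call.
- manip.sign_off(): hands the job in; it is judged then, once.
Trained networks look in the newest picture that a camera, given by its name, has taken for a name from the list of things; names that differ only in an ending like _2 or _b are one class to them, and where a whole thing is asked for, a point or a joint stands for the part that bears it (a point fixed in the world has none). Each returns a list of dicts, best first, with "score" (0 to 1); they miss things now and then, are a little off and sometimes report something else, mostly with a low value. They report only what shows in the picture. A call takes as long as a camera call. They do not tell look-alikes from the thing itself.
- manip.outline_of(camera, thing): "pixels" (400x640 bool, what is visible of it) and "rect" ([left, top, right, bottom] in pixels, round what is visible of it).
- manip.mark_of(camera, thing): "position" ([column, row] in pixels: a listed point, or the origin of a listed thing).
The state is a dict: "t": time; "joint_pos": joint angles; "joint_vel": joint speeds; "tau": joint torques, N m; "ee_pos": TCP position; "tcp_rot": TCP orientation; "contact_force": force on the tool from outside, world axes, zero at the start; "wrist_torque": the same for the moment, N m; "grip_width": finger opening in m; "grip_force": force on a finger pad.
Only numpy, scipy, OpenCV 4.12 (cv2) and the standard library are available. Lean on these libraries where they do the work, as an engineer would, in place of code of your own. Each camera call takes 0.05 s, during which the arm holds its last target. There are 200 camera calls.

## Working session

There is one attempt and no reset: what is moved stays moved. The work goes in short steps, Python scripts to look and compute and a tool call to move; the robot and the scene stay as the last step left them, time stands still between calls to the robot, and variables do not carry over. Pictures are saved under pics/ and viewed, at most 10 in all, crops included, and the job is handed in when it is done.

Besides the shell and the picture viewer there is one more tool, called after "Request:" as name(argument=value, ...) on one line, values as JSON. jog_arm: Moves the arm, as the interface text tells. Its arguments: {"type":"object","properties":{"targets":{"type":"array","items":{"type":"array","items":{"type":"number"}}},"grip":{"type":"number"}},"required":["targets"]}

```bash
mkdir -p pics; cat > h.py <<'E'
import numpy as np, cv2
from bench import manip
from scipy.spatial.transform import Rotation as Ro
def cam(n):
    m=manip.camera_model(n); f=200/np.tan(np.radians(m["fov_y"])/2)
    return m,f
def back(n,uv,z):   # pixel+depth -> world (fixed cams)
    m,f=cam(n); c=np.array([(uv[0]-m["cx"])/f*z,(uv[1]-m["cy"])/f*z,z]); return np.array(m["R"]).T@(c-np.array(m["t"]))
def onplane(n,uv,h):
    m,f=cam(n); R=np.array(m["R"]);o=-R.T@np.array(m["t"]); d=R.T@np.array([(uv[0]-m["cx"])/f,(uv[1]-m["cy"])/f,1]); return o+d*(h-o[2])/d[2]
def proj(n,X):
    m,f=cam(n); c=np.array(m["R"])@X+np.array(m["t"]); return np.array([c[0]/c[2]*f+m["cx"],c[1]/c[2]*f+m["cy"]])
def save(name,im): cv2.imwrite("pics/"+name,cv2.cvtColor(im,cv2.COLOR_RGB2BGR))
E
python3 - <<'E'
from h import *
np.set_printoptions(precision=3,suppress=True)
for n in("scene","top"):
    im,d=manip.get_image(n); save(n+"0.png",im)
    np.save(n+"0.npy",d); m,f=cam(n); print(n,m,f)
    for t in("scraper_studs","scraper_neck","front_bar","riser","holster_mouth","holster","glue_stick","note_pad","parcel"):
        print(t,[(np.round(r["position"],1),round(r["score"],2)) for r in manip.mark_of(n,t)][:4])
print(manip.state())
E
```

```text
scene {'fov_y': 51.10281663565416, 'cx': 322.59774783767904, 'cy': 198.90115416617888, 'R': array([[-0.801, -0.599, -0.003],
       [-0.41 ,  0.551, -0.727],
       [ 0.437, -0.581, -0.686]]), 't': array([0.475, 0.308, 0.885])} 418.3423219052498
scraper_studs [(array([356.5, 176.6]), 0.71), (array([382.8, 209.9]), 0.71)]
scraper_neck [(array([414.3, 209. ]), 0.77), (array([334. , 169.7]), 0.71)]
front_bar []
riser [(array([355.5, 174.7]), 0.23)]
holster_mouth [(array([279.1, 257.7]), 0.85)]
holster [(array([279.2, 281.6]), 0.61), (array([279.4, 257.7]), 0.26)]
glue_stick [(array([363.3, 252.9]), 0.62), (array([243.2, 265.5]), 0.54)]
note_pad [(array([365. , 250.8]), 0.76)]
parcel [(array([329.2, 114.2]), 0.68)]
top {'fov_y': 45.385946439044076, 'cx': 321.7790874345847, 'cy': 199.55127150693934, 'R': array([[-0.014, -1.   ,  0.019],
       [-0.98 ,  0.01 , -0.197],
       [ 0.197, -0.022, -0.98 ]]), 't': array([0.025, 0.611, 1.095])} 478.2801408562836
scraper_studs [(array([386.3, 255.9]), 0.79), (array([399.6, 206.2]), 0.73)]
scraper_neck [(array([398.5, 176.4]), 0.74), (array([405.4
[... 226 characters left out ...]
array([235.6, 183.4]), 0.5)]
note_pad [(array([320.9, 269.8]), 0.58), (array([235.5, 220.8]), 0.15)]
parcel [(array([420.1, 137.4]), 0.56), (array([398.8, 206.4]), 0.56), (array([243.1, 227.9]), 0.38), (array([406. , 203.5]), 0.37)]
{'t': 1.0, 'joint_pos': array([-1.455,  0.359,  1.51 ,  0.   ,  1.273, -0.115]), 'joint_vel': array([-0.   ,  0.001, -0.001,  0.001, -0.   , -0.   ]), 'tau': array([  0.001, -51.534, -27.114,   0.068,   0.025,   0.   ]), 'ee_pos': array([ 0.137, -0.584,  0.223]), 'tcp_rot': array([-0.   ,  0.993,  0.115,  0.   ]), 'contact_force': array([-0.187, -1.242,  1.057]), 'wrist_torque': array([-0.003, -0.028,  0.028]), 'grip_force': 0.0, 'grip_width': 0.0877658157374521}
```

View pics/scene0.png

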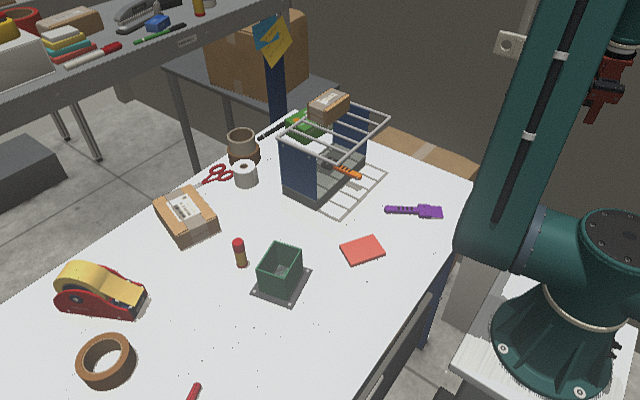

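View pics/top0.png

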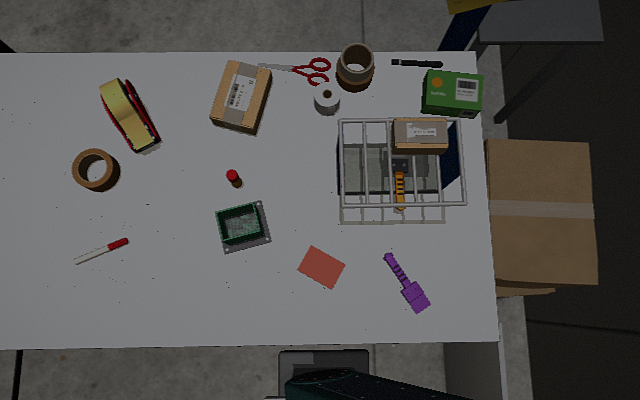

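```bash
python3 - <<'E'
from h import *
np.set_printoptions(precision=3,suppress=True)
print("studs",onplane("top",(399.6,206.2),.047),onplane("scene",(356.5,176.6),.047))
print("neck",onplane("top",(398.5,176.4),.047),onplane("scene",(334,169.7),.047))
print("other",onplane("top",(386.3,255.9),.007),onplane("scene",(382.8,209.9),.007))
print("bar",onplane("top",(402.6,202.7),.2))
print("mouth",onplane("top",(237.6,222.),.09),onplane("scene",(279.1,257.7),.09))
print("glue",onplane("scene",(243.2,265.5),0),"pad",onplane("top",(320.9,269.8),0),onplane("scene",(365,250.8),0))
E
```

```text
studs [ 0.596 -0.172  0.047] [ 0.598 -0.169  0.047]
neck [ 0.671 -0.173  0.047] [ 0.669 -0.156  0.047]
other [ 0.478 -0.141  0.007] [ 0.484 -0.134  0.007]
bar [ 0.575 -0.15   0.2  ]
mouth [0.554 0.215 0.09 ] [0.556 0.214 0.09 ]
glue [0.664 0.235 0.   ] pad [0.447 0.021 0.   ] [0.447 0.015 0.   ]
```

The scene shows the purple look-alike on the open table at scene (413,211) / top (408,283), and the orange scraper on the shelf deck at scene (345,172) / top (399,190). The orange one under the wire top, handle towards the robot, fits the description. I'll confirm it in an enlarged crop.

```bash
python3 - <<'E'
from h import *
im=cv2.imread("pics/top0.png")[110:230,330:475]; a=cv2.resize(im,None,fx=4,fy=4,interpolation=cv2.INTER_CUBIC)
cv2.imwrite("pics/crop1.png",a)
np.set_printoptions(precision=3,suppress=True)
im=cv2.imread("pics/top0.png"); d=np.load("top0.npy")
# orange pixels
hsv=cv2.cvtColor(im,cv2.COLOR_BGR2HSV); mk=cv2.inRange(hsv,(8,150,120),(22,255,255)); mk[:, :385]=0; mk[:,:][:160]=0;mk[215:]=0;mk[:,415:]=0
ys,xs=np.nonzero(mk); P=np.array([back("top",(x,y),d[y,x]) for x,y in zip(xs,ys)]); k=(P[:,2]<.08)&(P[:,2]>.03);P=P[k]
print(len(P),P.min(0),P.max(0),np.median(P[:,2])); c=P[:,:2].mean(0);u,s,v=np.linalg.svd(P[:,:2]-c);print("axis",c,v[0])
# wires: points with z near .2
H,W=d.shape;m,f=cam("top");yy,xx=np.mgrid[0:H,0:W];C=np.stack([(xx-m["cx"])/f*d,(yy-m["cy"])/f*d,d],-1)
X=(C-np.array(m["t"]))@np.array(m["R"]);w=(d>0)&(abs(X[...,2]-.2)<.02)&(xx>325)&(xx<480)&(yy>110)&(yy<225)
Q=X[w][:,:2];r=cv2.minAreaRect(Q.astype(np.float32)*1000);print(len(Q),r,cv2.boxPoints(r))
fr=Q[Q[:,0]<Q[:,0].min()+.02];print(fr.min(0),fr.max(0),np.polyfit(fr[:,1],fr[:,0],1))
# holster rim
w=(d>0)&(abs(X[...,2]-.09)<.006)&(xx>205)&(xx<280)&(yy>190)&(yy<260);Q=X[w][:,:2];r=cv2.minAreaRect(Q.astype(np.float32)*1000);print(len(Q),r)
E
```

```text
124 [ 0.587 -0.181  0.047] [ 0.674 -0.164  0.058] 0.053100323148521755
axis [ 0.634 -0.172] [-1.    -0.031]
2982 ((666.6204833984375, -151.36749267578125), (200.7120361328125, 270.50286865234375), 0.5401248931884766) [[ 564.994  -17.068]
 [ 567.544 -287.559]
 [ 768.247 -285.667]
 [ 765.697  -15.176]]
[ 0.566 -0.286] [ 0.586 -0.017] [-0.008  0.571]
266 ((556.5226440429688, 216.3298797607422), (72.63420867919922, 92.05526733398438), 14.26235294342041)
```

View pics/crop1.png

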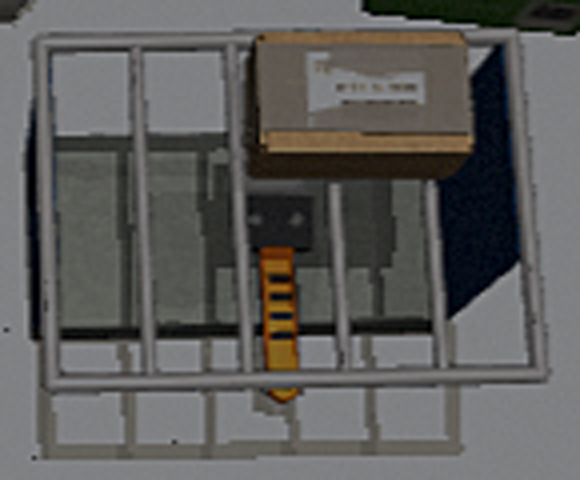

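The crop confirms the orange scraper with its dark head, lying under the wire top. The front bar crosses it near the handle end, at crop (282,375). The studs come out at about (0.597, -0.173, 0.047), 26 mm behind the bar, which fits the 22–30 mm given.

```bash
cat >> h.py <<'E'
def tool_R(yaw,tilt):
    "tool x ~ ahead, y to the right, tilted so the palm is towards the robot (deg)"
    return Ro.from_euler("zyx",[yaw,-tilt,180],degrees=True)
def plan(G,yaw,tilt,base=None):
    s=manip.state(); q=s["tcp_rot"]; R0=Ro.from_quat([q[1],q[2],q[3],q[0]]); R1=tool_R(yaw,tilt)
    T=np.array(G)+R1.apply([0,0,.019]); sh=R0.inv().apply(T-s["ee_pos"]); rv=np.degrees((R0.inv()*R1).as_rotvec())
    print("z",R1.apply([0,0,1]),"shift",np.round(sh,4),"rot",np.round(rv,2),"dist",np.linalg.norm(sh))
def where():
    s=manip.state(); q=s["tcp_rot"]; R0=Ro.from_quat([q[1],q[2],q[3],q[0]])
    print("t",s["t"],"grasp",np.round(s["ee_pos"]-R0.apply([0,0,.019]),4),"zyx",np.round(R0.as_euler("zyx",degrees=True),1),"F",np.round(s["contact_force"],1),"w",s["grip_width"],"gf",s["grip_force"],"q",np.round(s["joint_pos"],2))
E
python3 - <<'E'
from h import *
where(); plan([.46,-.175,.15],1.5,36)
E
```

```text
t 1.0 grasp [ 0.1372 -0.5841  0.2416] zyx [ -13.2    0.  -180. ] F [-0.2 -1.2  1.1] w 0.0877658157374521 gf 0.0 q [-1.46  0.36  1.51  0.    1.27 -0.12]
z [-5.87785252e-01 -9.80118764e-17 -8.09016994e-01] shift [ 0.3969 -0.3269  0.088 ] rot [  3.68 -35.91  14.24] dist 0.5216834760723849
```

```bash
sed -i 's/from_euler("zyx",\[yaw,-tilt/from_euler("ZYX",[yaw,-tilt/; s/as_euler("zyx"/as_euler("ZYX"/' h.py
python3 - <<'E'
from h import *
where(); plan([.46,-.175,.15],1.5,36); print(tool_R(1.5,36).as_matrix())
E
```

```text
t 1.0 grasp [ 0.1372 -0.5841  0.2416] zyx [  13.2   -0.  -180. ] F [-0.2 -1.2  1.1] w 0.0877658157374521 gf 0.0 q [-1.46  0.36  1.51  0.    1.27 -0.12]
z [ 0.58758383  0.01538642 -0.80901699] shift [ 0.4187 -0.3221  0.088 ] rot [-3.69 35.87 11.33] dist 0.5355452071483889
[[ 8.08739764e-01  2.61769483e-02  5.87583833e-01]
 [ 2.11775960e-02 -9.99657325e-01  1.53864242e-02]
 [ 5.87785252e-01  9.97465999e-17 -8.09016994e-01]]
```

Request:
jog_arm(targets=[[0.05,-0.04,0.01,0,4,1],[0.1,-0.08,0.02,-1,8,2.5],[0.145,-0.115,0.03,-1.2,12,4],[0.19,-0.15,0.04,-1.6,16,5],[0.235,-0.185,0.05,-2,20,6],[0.28,-0.22,0.06,-2.5,24,7.5],[0.325,-0.255,0.07,-3,28,9],[0.37,-0.29,0.08,-3.4,32,10],[0.419,-0.322,0.088,-3.7,35.9,11.3],[0.419,-0.322,0.088,-3.7,35.9,11.3]], grip=1)

```text
t: 2.25
ee_pos: [0.4713, -0.1712, 0.1337]
tcp_rot: [-0.006, 0.951, 0.014, 0.309]
contact_force: [-0.5, -0.3, 0.1]
grip_width: 0.0875
grip_force: 0.0
```

```bash
python3 - <<'E'
from h import *
where(); 
s=manip.state(); im,d=manip.get_image("wrist"); save("wrist1.png",im); np.save("w1.npy",d)
m=manip.camera_model("wrist"); T=np.array(m["tool_from_camera"]);f=200/np.tan(np.radians(m["fov_y"])/2)
q=s["tcp_rot"];R=Ro.from_quat([q[1],q[2],q[3],q[0]]).as_matrix()
for t,h in(("scraper_studs",.047),("scraper_neck",.047),("front_bar",.2)):
    for r in manip.mark_of("wrist",t)[:3]:
        u,v=r["position"]; dirw=R@T[:3,:3]@np.array([(u-m["cx"])/f,(v-m["cy"])/f,1]); o=s["ee_pos"]+R@T[:3,3]
        print(t,round(r["score"],2),np.round([u,v]),np.round(o+dirw*(h-o[2])/dirw[2],4))
plan([.597,-.173,.047],1.5,36)
E
```

```text
t 2.25 grasp [ 0.4601 -0.1715  0.149 ] zyx [   1.6  -36.  -179.8] F [-0.5 -0.3  0.1] w 0.08748337972387285 gf 0.0 q [-0.85  0.23  2.3   1.23  0.5  -0.39]
scraper_studs 0.95 [296. 260.] [ 0.4699 -0.1503  0.047 ]
scraper_studs 0.79 [330. 142.] [ 0.5976 -0.1802  0.047 ]
scraper_neck 0.73 [327.  91.] [ 0.6653 -0.1752  0.047 ]
scraper_neck 0.68 [329. 319.] [ 0.4186 -0.182   0.047 ]
z [ 0.58758383  0.01538642 -0.80901699] shift [ 0.0494 -0.0003  0.164 ] rot [ 0.1  -0.04  0.1 ] dist 0.1713066094371755
```

```bash
python3 - <<'E'
import cv2
im=cv2.imread("pics/wrist1.png")[0:280,200:480]; cv2.imwrite("pics/wcrop1.png",cv2.resize(im,(560,560),interpolation=cv2.INTER_CUBIC))
E
```

```text
(no output)
```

View pics/wcrop1.png

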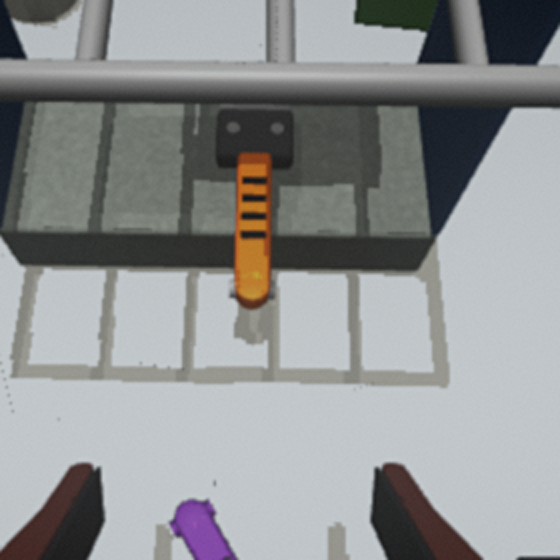

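The wrist crop shows the studs at crop (232/272, 293), i.e. image (326, 146.5). The handle runs nearly straight away from the gripper, and the purple tool is below it at crop (200,520).

```bash
python3 - <<'E'
from h import *
s=manip.state(); m=manip.camera_model("wrist"); T=np.array(m["tool_from_camera"]);f=200/np.tan(np.radians(m["fov_y"])/2)
q=s["tcp_rot"];R=Ro.from_quat([q[1],q[2],q[3],q[0]]).as_matrix();o=s["ee_pos"]+R@T[:3,3]
for u,v,h in((326,146.5,.047),(317,147,.047),(336,147,.047),(327,90,.054)):
    dw=R@T[:3,:3]@np.array([(u-m["cx"])/f,(v-m["cy"])/f,1]); print(u,v,np.round(o+dw*(h-o[2])/dw[2],4))
print(np.round(T,3),m["cx"],m["cy"]); plan([.596,-.175,.047],1.5,36)
E
```

```text
326 146.5 [ 0.5939 -0.1816  0.047 ]
317 147 [ 0.593  -0.1717  0.047 ]
336 147 [ 0.5936 -0.1926  0.047 ]
327 90 [ 0.6633 -0.1811  0.054 ]
[[ 0.002 -0.952 -0.305  0.083]
 [ 1.     0.003 -0.001  0.   ]
 [ 0.002 -0.305  0.952 -0.163]
 [ 0.     0.     0.     1.   ]] 318.33281416255403 199.69398994352886
z [ 0.58758383  0.01538642 -0.80901699] shift [0.0485 0.0017 0.1634] rot [ 0.1  -0.04  0.1 ] dist 0.17048009971617983
```

Request:
jog_arm(targets=[[0.006,0.002,0.028,0,0,0],[0.013,0.004,0.062,0,0,0],[0.022,0.006,0.1,0,0,0],[0.0285,0.008,0.13,0,0,0],[0.0285,0.008,0.13,0,0,0]])

```text
t: 3.08
ee_pos: [0.5725, -0.1821, 0.0458]
tcp_rot: [-0.004, 0.951, 0.012, 0.309]
contact_force: [0.4, 0.0, -0.2]
grip_width: 0.0876
grip_force: 0.0
```

```bash
python3 - <<'E'
from h import *
where(); s=manip.state(); im,d=manip.get_image("wrist"); save("wrist2.png",im)
m=manip.camera_model("wrist"); T=np.array(m["tool_from_camera"]);f=200/np.tan(np.radians(m["fov_y"])/2)
q=s["tcp_rot"];R=Ro.from_quat([q[1],q[2],q[3],q[0]]).as_matrix();o=s["ee_pos"]+R@T[:3,3]
def w(u,v,h):
    dw=R@T[:3,:3]@np.array([(u-m["cx"])/f,(v-m["cy"])/f,1]); return np.round(o+dw*(h-o[2])/dw[2],4)
for t in("scraper_studs","scraper_neck"):
    for r in manip.mark_of("wrist",t)[:3]: print(t,round(r["score"],2),np.round(r["position"]),w(*r["position"],.047))
cv2.imwrite("pics/wcrop2.png",cv2.resize(cv2.imread("pics/wrist2.png")[60:360,180:480],(600,600)))
E
```

```text
t 3.075 grasp [ 0.5613 -0.1824  0.0611] zyx [  1.5 -36.1 179.9] F [ 0.4  0.  -0.2] w 0.08758354484995894 gf 0.0 q [-0.67  0.53  2.18  1.75  0.39 -0.79]
scraper_studs 0.96 [310. 206.] [ 0.5983 -0.1762  0.047 ]
scraper_studs 0.51 [262. 396.] [ 0.4873 -0.1532  0.047 ]
scraper_neck 0.88 [313. 124.] [ 0.6634 -0.1755  0.047 ]
```

View pics/wcrop2.png

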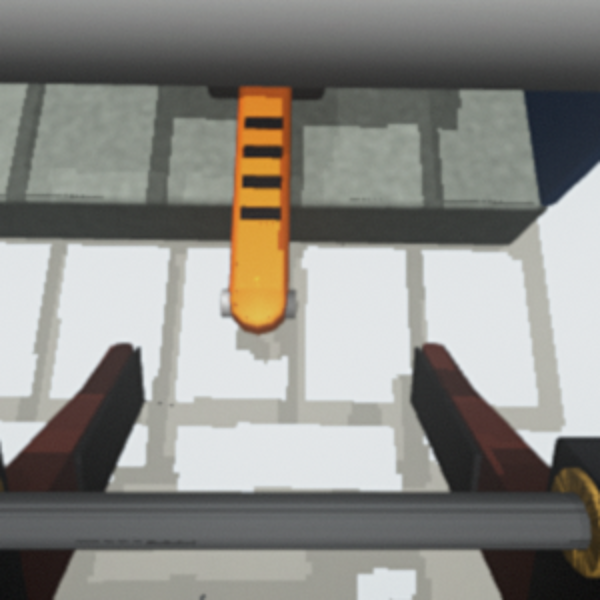

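The studs show at crop (222–296, 302), about 6 mm left of the finger midline, which puts them near (0.597, -0.1755). The next move goes in slowly while I watch the force.

Request:
jog_arm(targets=[[0.003,-0.001,0.005,0,0,0],[0.006,-0.002,0.01,0,0,0],[0.01,-0.003,0.016,0,0,0],[0.01,-0.003,0.016,0,0,0]])

```text
t: 3.72
ee_pos: [0.5892, -0.1765, 0.0392]
tcp_rot: [-0.004, 0.951, 0.013, 0.309]
contact_force: [0.2, -0.6, -0.9]
grip_width: 0.088
grip_force: 0.0
```

Request:
jog_arm(targets=[[0.002,-0.001,0.003,0,0,0],[0.004,-0.0015,0.006,0,0,0],[0.006,-0.002,0.009,0,0,0],[0.008,-0.0025,0.0125,0,0,0],[0.0105,-0.003,0.0165,0,0,0],[0.0105,-0.003,0.0165,0,0,0]])

```text
t: 4.47
ee_pos: [0.607, -0.1731, 0.0319]
tcp_rot: [-0.004, 0.951, 0.013, 0.309]
contact_force: [0.0, -0.2, 0.4]
grip_width: 0.0876
grip_force: 0.0
```

```bash
python3 - <<'E'
from h import *
where(); s=manip.state(); im,d=manip.get_image("wrist"); save("wrist3.png",im)
m=manip.camera_model("wrist"); T=np.array(m["tool_from_camera"]);f=200/np.tan(np.radians(m["fov_y"])/2)
q=s["tcp_rot"];R=Ro.from_quat([q[1],q[2],q[3],q[0]]).as_matrix();o=s["ee_pos"]+R@T[:3,3]
for r in manip.mark_of("wrist","scraper_studs")[:3]:
    u,v=r["position"]; dw=R@T[:3,:3]@np.array([(u-m["cx"])/f,(v-m["cy"])/f,1]); print(round(r["score"],2),u,v,np.round(o+dw*(.047-o[2])/dw[2],4))
g=T[:3,:3].T@(np.array([0,0,-.019])-T[:3,3]); print("grasp px",g[0]/g[2]*f+m["cx"],g[1]/g[2]*f+m["cy"])
cv2.imwrite("pics/wcrop3.png",cv2.resize(cv2.imread("pics/wrist3.png")[60:360,180:480],(600,600)))
E
```

```text
t 4.475 grasp [ 0.5959 -0.1734  0.0473] zyx [  1.6 -36.  180. ] F [ 0.  -0.2  0.4] w 0.08761992023946241 gf 0.0 q [-0.6   0.57  2.12  1.8   0.36 -0.78]
0.69 323.6 262.5 [ 0.5943 -0.1768  0.047 ]
grasp px 318.0260543414828 259.64003975641725
```

View pics/wcrop3.png

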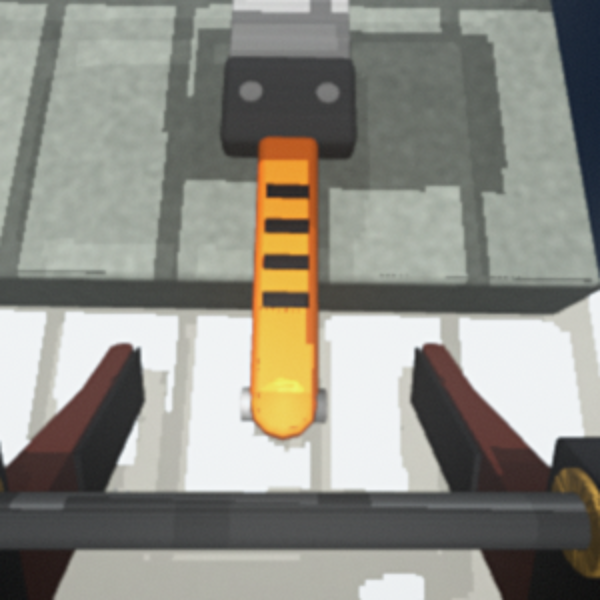

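The studs show at crop (241–327, 405), 2 mm right of the grasp point and 1.5 mm short of it. I'll nudge the gripper onto them and close.

Request:
jog_arm(targets=[[-0.0015,0.002,0,0,0,0],[-0.0015,0.002,0,0,0,0]])

```text
t: 4.82
ee_pos: [0.6053, -0.1754, 0.0311]
tcp_rot: [-0.004, 0.951, 0.013, 0.309]
contact_force: [0.2, 0.7, -0.1]
grip_width: 0.0878
grip_force: 0.0
```

Request:
jog_arm(targets=[[0,0,0,0,0,0],[0,0,0,0,0,0],[0,0,0,0,0,0],[0,0,0,0,0,0],[0,0,0,0,0,0],[0,0,0,0,0,0]], grip=-1)

```text
t: 5.58
ee_pos: [0.6055, -0.1752, 0.0312]
tcp_rot: [-0.004, 0.951, 0.013, 0.309]
contact_force: [0.5, -0.0, 0.4]
grip_width: 0.0314
grip_force: 0.0
```

Request:
jog_arm(targets=[[0,0,0,0,0,0],[0,0,0,0,0,0],[0,0,0,0,0,0]])

```text
t: 5.95
ee_pos: [0.6055, -0.1752, 0.0312]
tcp_rot: [-0.004, 0.951, 0.013, 0.309]
contact_force: [0.1, -0.7, -1.1]
grip_width: 0.0243
grip_force: 30.0
```

Request:
jog_arm(targets=[[0.0035,0,-0.005,0,0,0],[-0.004,0,-0.012,0,0,0],[-0.0115,0,-0.018,0,0,0],[-0.019,0,-0.025,0,0,0],[-0.0265,0,-0.0315,0,0,0],[-0.034,0,-0.039,0,0,0],[-0.041,0,-0.046,0,0,0],[-0.048,0,-0.053,0,0,0],[-0.055,0,-0.06,0,0,0]])

```text
t: 7.08
ee_pos: [0.5252, -0.1774, 0.0475]
tcp_rot: [-0.004, 0.951, 0.013, 0.309]
contact_force: [0.5, -0.2, -1.2]
grip_width: 0.024
grip_force: 30.0
```

```bash
python3 - <<'E'
from h import *
where(); im,d=manip.get_image("scene"); save("scene2.png",im)
cv2.imwrite("pics/scrop2.png",cv2.resize(cv2.imread("pics/scene2.png")[90:270,260:500],(800,600)))
E
```

```text
t 7.075 grasp [ 0.514  -0.1777  0.0629] zyx [  1.5 -36.  180. ] F [ 0.5 -0.2 -1.2] w 0.02403291110020828 gf 30.000013411045074 q [-0.74  0.51  2.27  1.83  0.44 -0.95]
```

View pics/scrop2.png

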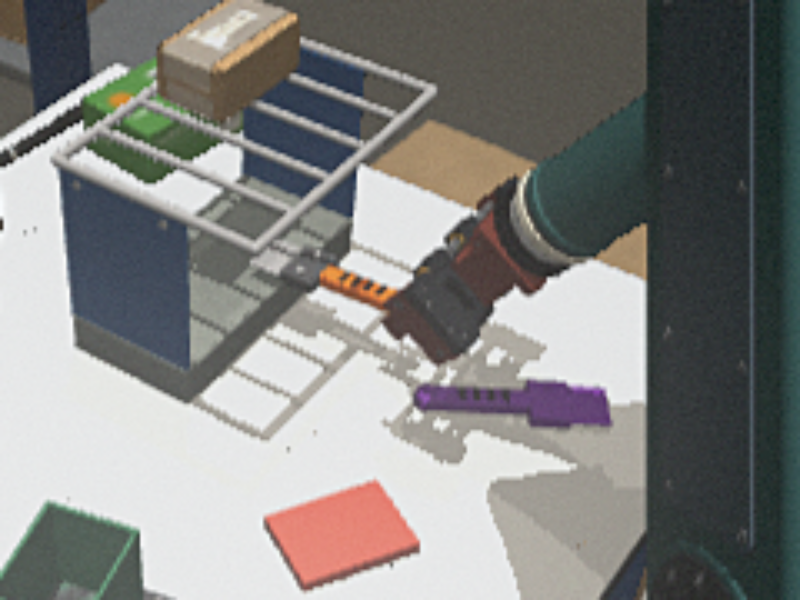

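The crop shows the scraper held nearly level, studs clear of the bar, and the head still over the deck. I'll keep drawing it out and start lifting.

Request:
jog_arm(targets=[[-0.002,0,-0.01,0,0,0],[-0.005,0,-0.021,0,0,0],[-0.008,0,-0.032,0,0,0],[-0.011,0,-0.043,0,0,0],[-0.013,0,-0.054,0,0,0],[-0.0145,0,-0.065,0,0,0],[-0.0145,0,-0.075,0,0,0],[-0.0145,0,-0.082,0,0,0],[-0.0145,0,-0.082,0,0,0],[-0.0145,0,-0.082,0,0,0]])

```text
t: 8.38
ee_pos: [0.4659, -0.179, 0.1051]
tcp_rot: [-0.004, 0.951, 0.013, 0.309]
contact_force: [0.4, -0.6, -1.9]
grip_width: 0.0246
grip_force: 30.0
```

```bash
python3 - <<'E'
from h import *
where(); plan([.43,-.12,.19],5,0); plan([.43,-.05,.26],14,0)
E
```

```text
t 8.375 grasp [ 0.4548 -0.1793  0.1205] zyx [  1.5 -36.  180. ] F [ 0.4 -0.6 -1.9] w 0.024600428867083694 gf 29.999908804893494 q [-0.88  0.31  2.33  1.43  0.49 -0.64]
z [ 1.06735001e-17 -1.21998665e-16 -1.00000000e+00] shift [ 0.011  -0.0599 -0.0735] rot [  1.11 -36.03  -3.35] dist 0.09544636345964631
z [ 2.96268875e-17 -1.18826956e-16 -1.00000000e+00] shift [ 0.0537 -0.1298 -0.129 ] rot [  3.94 -35.89 -12.05] dist 0.19076189629366444
```

Request:
jog_arm(targets=[[-0.002,-0.005,-0.008,0.1,-4,-0.4],[-0.004,-0.01,-0.016,0.2,-8,-0.7],[-0.005,-0.016,-0.024,0.3,-12,-1.1],[-0.005,-0.023,-0.033,0.5,-16,-1.5],[-0.005,-0.03,-0.042,0.6,-20,-1.9],[-0.004,-0.037,-0.052,0.7,-24,-2.2],[-0.003,-0.045,-0.062,0.9,-28,-2.6],[-0.002,-0.053,-0.072,1,-32,-3],[-0.001,-0.06,-0.0825,1.1,-36,-3.35],[-0.001,-0.06,-0.0825,1.1,-36,-3.35]])

```text
t: 9.62
ee_pos: [0.4161, -0.1196, 0.1713]
tcp_rot: [-0.0, 0.999, 0.045, 0.0]
contact_force: [1.0, 0.0, -1.3]
grip_width: 0.0243
grip_force: 30.0
```

```bash
python3 - <<'E'
from h import *
where(); plan([.42,.03,.26],10,0)
for r in manip.state().items(): 
    if r[0] in("wrist_torque",): print(r)
im,d=manip.get_image("scene"); save("scene3.png",im)
for t in("scraper_studs","scraper_neck"): print(t,[(np.round(r["position"]),round(r["score"],2)) for r in manip.mark_of("scene",t)])
cv2.imwrite("pics/scrop3.png",cv2.resize(cv2.imread("pics/scene3.png")[90:270,260:500],(800,600)))
E
```

```text
t 9.625 grasp [ 0.416  -0.1196  0.1903] zyx [ 5.1e+00 -1.0e-01 -1.8e+02] F [ 1.   0.  -1.3] w 0.024330660568308623 gf 29.999946355819702 q [-0.44  0.18  1.92  0.    1.04  1.04]
z [ 2.12657685e-17 -1.20604166e-16 -1.00000000e+00] shift [ 0.0174 -0.1487 -0.0697] rot [-0.02 -0.06 -4.88] dist 0.1650899452125379
('wrist_torque', array([ 0.08027282,  0.07189864, -0.02354969]))
scraper_studs [(array([410., 172.]), 0.88), (array([386., 209.]), 0.8), (array([280., 280.]), 0.31)]
scraper_neck [(array([415., 210.]), 0.69), (array([387., 179.]), 0.58)]
```

View pics/scrop3.png

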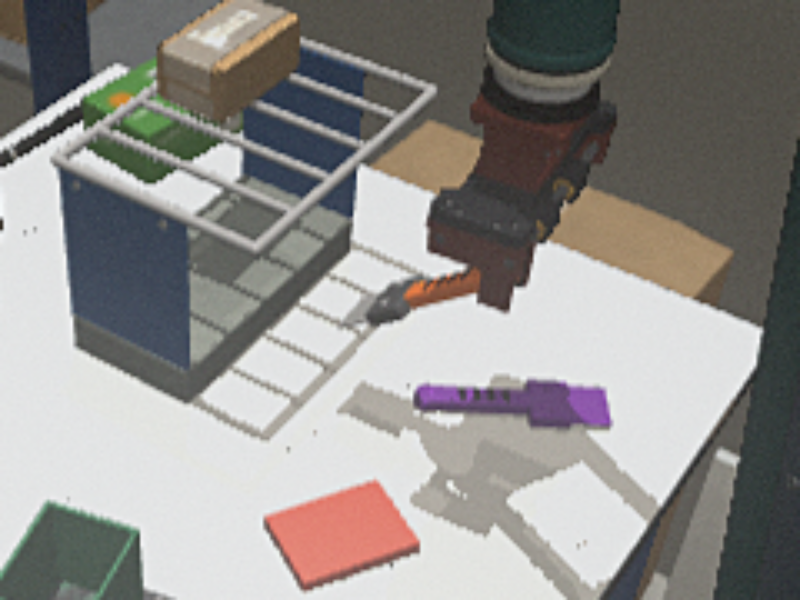

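The crop shows the scraper clear of the shelf, held about 35° below level. I'll move it to open space and raise it.

Request:
jog_arm(targets=[[0.001,-0.008,-0.005,0,0,-0.3],[0.003,-0.024,-0.012,0,0,-0.8],[0.005,-0.044,-0.022,0,0,-1.5],[0.008,-0.066,-0.032,0,0,-2.2],[0.011,-0.09,-0.042,0,0,-3],[0.013,-0.112,-0.052,0,0,-3.8],[0.015,-0.13,-0.061,0,0,-4.4],[0.017,-0.143,-0.067,0,0,-4.8],[0.0174,-0.149,-0.07,0,0,-5],[0.0174,-0.149,-0.07,0,0,-5]])

```text
t: 11.02
ee_pos: [0.4192, 0.03, 0.2413]
tcp_rot: [0.0, 0.996, 0.087, 0.0]
contact_force: [-0.5, 0.9, -1.2]
grip_width: 0.0241
grip_force: 30.0
```

Request:
jog_arm(targets=[[0,0,0,0,0,0]], grip=-0.47)

```text
t: 11.15
ee_pos: [0.4191, 0.0294, 0.241]
tcp_rot: [0.0, 0.996, 0.087, -0.0]
contact_force: [1.0, -0.0, -2.5]
grip_width: 0.0245
grip_force: 30.0
```

Request:
jog_arm(targets=[[0,0,0,0,0,0]], grip=-0.45)

```text
t: 11.28
ee_pos: [0.4191, 0.0293, 0.2409]
tcp_rot: [0.0, 0.996, 0.087, -0.0]
contact_force: [1.0, -0.2, -1.7]
grip_width: 0.0246
grip_force: 30.0
```

Request:
jog_arm(targets=[[0,0,0,0,0,0]], grip=-0.443)

```text
t: 11.4
ee_pos: [0.4193, 0.0294, 0.2411]
tcp_rot: [0.0, 0.996, 0.087, 0.0]
contact_force: [0.4, 0.5, -1.5]
grip_width: 0.0249
grip_force: 13.2
```

Request:
jog_arm(targets=[[0,0,0,0,0,0]], grip=-0.438)

```text
t: 11.52
ee_pos: [0.4195, 0.0296, 0.2412]
tcp_rot: [0.0, 0.996, 0.087, 0.0]
contact_force: [-0.7, -0.0, -1.9]
grip_width: 0.0252
grip_force: 7.5
```

Request:
jog_arm(targets=[[0,0,0,0,0,0],[0,0,0,0,0,0],[0,0,0,0,0,0]], grip=-0.4355)

```text
t: 11.9
ee_pos: [0.4193, 0.0298, 0.2412]
tcp_rot: [0.0, 0.996, 0.087, 0.0]
contact_force: [0.6, -0.3, -2.2]
grip_width: 0.0249
grip_force: 4.9
```

Force is 4.9 N, so I'll hold this for the swing to settle and then look.

Request:
jog_arm(targets=[[0,0,0,0,0,0],[0,0,0,0,0,0],[0,0,0,0,0,0],[0,0,0,0,0,0],[0,0,0,0,0,0],[0,0,0,0,0,0]])

```text
t: 12.65
ee_pos: [0.4193, 0.0297, 0.2412]
tcp_rot: [0.0, 0.996, 0.087, 0.0]
contact_force: [-0.1, 0.3, -2.0]
grip_width: 0.0247
grip_force: 4.9
```

```bash
python3 - <<'E'
from h import *
np.set_printoptions(precision=3,suppress=True)
where(); P=[]
for n in("scene","top"):
    im,d=manip.get_image(n); save(n+"4.png",im); m,f=cam(n)
    hsv=cv2.cvtColor(im,cv2.COLOR_RGB2HSV); mk=cv2.inRange(hsv,(8,150,90),(22,255,255)); ys,xs=np.nonzero(mk)
    P=np.array([back(n,(x,y),d[y,x]) for x,y in zip(xs,ys) if d[y,x]>0])
    P=P[np.linalg.norm(P[:,:2]-[.42,.03],axis=1)<.12]
    P=P[(P[:,2]>.06)]; 
    if len(P)>5:
        c=P.mean(0);v=np.linalg.svd(P-c)[2][0];print(n,len(P),P.min(0),P.max(0),"axis",v,"deg",np.degrees(np.arccos(abs(v[2]))))
cv2.imwrite("pics/scrop4.png",cv2.resize(cv2.imread("pics/scene4.png")[90:270,260:500],(800,600)))
E
```

```text
t 12.65 grasp [0.419 0.03  0.26 ] zyx [ 10.  -0. 180.] F [-0.1  0.3 -2. ] w 0.02472476885372915 gf 4.943251311779022 q [-0.09  0.07  1.84 -0.    1.22  1.3 ]
```

View pics/scrop4.png

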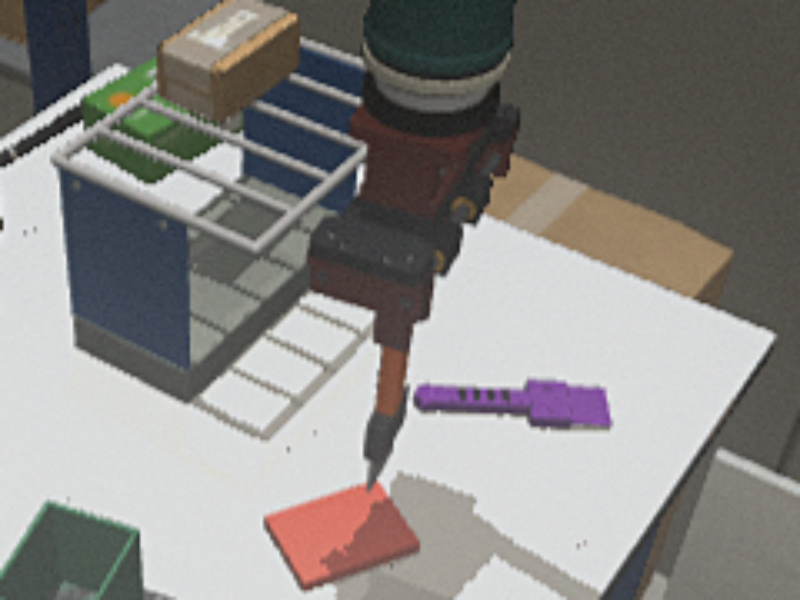

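The crop shows the scraper swung down below the fingers, with the blade edge near crop (372,488). I'll work out its lean angle by projection.

```bash
python3 - <<'E'
from h import *
S=np.array([.419,.03,.26]); y=np.radians(10); u=np.array([np.cos(y),np.sin(y),0])
for a in(-15,0,5,10,15,20,25):
    r=np.radians(a); d=np.sin(r)*u-np.cos(r)*np.array([0,0,1]); t=S+.152*d
    print(a,[np.round((proj("scene",S+k*d)-[260,90])/.3) for k in(.04,.075,.115,.152)])
E
```

```text
-15 [array([412., 355.]), array([420., 397.]), array([429., 443.]), array([436., 483.])]
0 [array([397., 352.]), array([392., 390.]), array([387., 432.]), array([382., 469.])]
5 [array([392., 350.]), array([383., 387.]), array([373., 427.]), array([365., 462.])]
10 [array([387., 348.]), array([374., 383.]), array([360., 421.]), array([348., 454.])]
15 [array([382., 345.]), array([365., 379.]), array([347., 414.]), array([331., 445.])]
20 [array([377., 343.]), array([357., 373.]), array([334., 407.]), array([315., 436.])]
25 [array([373., 339.]), array([349., 368.]), array([322., 399.]), array([299., 425.])]
```

The lean is only about 0–3°, so it hangs plumb. Clamping now.

Request:
jog_arm(targets=[[0,0,0,0,0,0],[0,0,0,0,0,0],[0,0,0,0,0,0],[0,0,0,0,0,0],[0,0,0,0,0,0],[0,0,0,0,0,0]], grip=-1)

```text
t: 13.5
ee_pos: [0.4192, 0.0297, 0.2412]
tcp_rot: [0.0, 0.996, 0.087, 0.0]
contact_force: [0.7, 0.4, -1.8]
grip_width: 0.0243
grip_force: 30.0
```

```bash
python3 - <<'E'
from h import *
np.set_printoptions(precision=3,suppress=True)
where(); plan([.556,.215,.28],14,0)
d=np.load("scene0.npy");m,f=cam("scene");H,W=d.shape;yy,xx=np.mgrid[0:H,0:W];C=np.stack([(xx-m["cx"])/f*d,(yy-m["cy"])/f*d,d],-1)
X=(C-np.array(m["t"]))@np.array(m["R"]);w=(d>0)&(abs(X[...,2]-.09)<.006)&(xx>240)&(xx<315)&(yy>225)&(yy<310);Q=X[w][:,:2]
print(len(Q),cv2.minAreaRect(Q.astype(np.float32)*1000))
E
```

```text
t 13.5 grasp [0.419 0.03  0.26 ] zyx [ 10.  -0. 180.] F [ 0.7  0.4 -1.8] w 0.02433252314722716 gf 29.999686181545258 q [-0.09  0.07  1.84 -0.    1.22  1.3 ]
z [ 0. -0. -1.] shift [ 0.167 -0.159 -0.02 ] rot [ 0.01 -0.01 -4.01] dist 0.2311378946216628
344 ((591.5184326171875, 225.20623779296875), (147.0208740234375, 94.32548522949219), 15.1499605178833)
```

Request:
jog_arm(targets=[[0.008,-0.008,-0.001,0,0,-0.2],[0.026,-0.025,-0.003,0,0,-0.6],[0.048,-0.046,-0.006,0,0,-1.1],[0.072,-0.068,-0.009,0,0,-1.7],[0.096,-0.091,-0.012,0,0,-2.3],[0.12,-0.114,-0.015,0,0,-2.9],[0.142,-0.135,-0.017,0,0,-3.4],[0.158,-0.15,-0.019,0,0,-3.8],[0.167,-0.159,-0.02,0,0,-4],[0.167,-0.159,-0.02,0,0,-4]])

```text
t: 14.75
ee_pos: [0.5564, 0.2161, 0.261]
tcp_rot: [0.0, 0.992, 0.122, 0.0]
contact_force: [-0.2, 0.1, -1.7]
grip_width: 0.0244
grip_force: 30.0
```

Request:
jog_arm(targets=[[0,0,0,0,0,0],[0,0,0,0,0,0]])

```text
t: 15.0
ee_pos: [0.5556, 0.2147, 0.2613]
tcp_rot: [0.0, 0.993, 0.122, -0.0]
contact_force: [0.2, 0.7, -2.1]
grip_width: 0.0245
grip_force: 30.0
```

```bash
python3 - <<'E'
from h import *
where(); S=manip.state()["ee_pos"]+[0,0,.019]
im,d=manip.get_image("scene"); save("scene5.png",im); 
for t in("holster_mouth","scraper_neck","scraper_studs"): print(t,[(np.round(r["position"],1),round(r["score"],2)) for r in manip.mark_of("scene",t)][:3])
y=np.radians(14);u=np.array([np.cos(y),np.sin(y),0])
for a in(-5,0,5):
    r=np.radians(a);v=np.sin(r)*u-np.cos(r)*np.array([0,0,1]); print(a,[np.round((proj("scene",S+k*v)-[190,130])/.3) for k in(.04,.07,.115,.152)])
print("mouth",np.round((proj("scene",np.array([.556,.2155,.09]))-[190,130])/.3))
cv2.imwrite("pics/scrop5.png",cv2.resize(cv2.imread("pics/scene5.png")[130:310,190:430],(800,600)))
E
```

```text
t 15.0 grasp [0.5556 0.2147 0.2803] zyx [ 14.   0. 180.] F [ 0.2  0.7 -2.1] w 0.024538150357451008 gf 29.999653100967407 q [ 0.25  0.32  1.47 -0.    1.35  1.58]
holster_mouth [(array([281.7, 258.4]), 0.75), (array([269.5, 197. ]), 0.63)]
scraper_neck [(array([412.8, 210.4]), 0.8), (array([271.6, 223.2]), 0.64), (array([278. , 260.7]), 0.27)]
scraper_studs [(array([268.9, 196. ]), 0.68), (array([385.9, 210.1]), 0.58)]
-5 [array([283., 271.]), array([291., 306.]), array([302., 356.]), array([310., 395.])]
0 [array([278., 269.]), array([282., 304.]), array([288., 352.]), array([292., 390.])]
5 [array([273., 267.]), array([273., 301.]), array([274., 347.]), array([274., 383.])]
mouth [295. 427.]
```

View pics/scrop5.png

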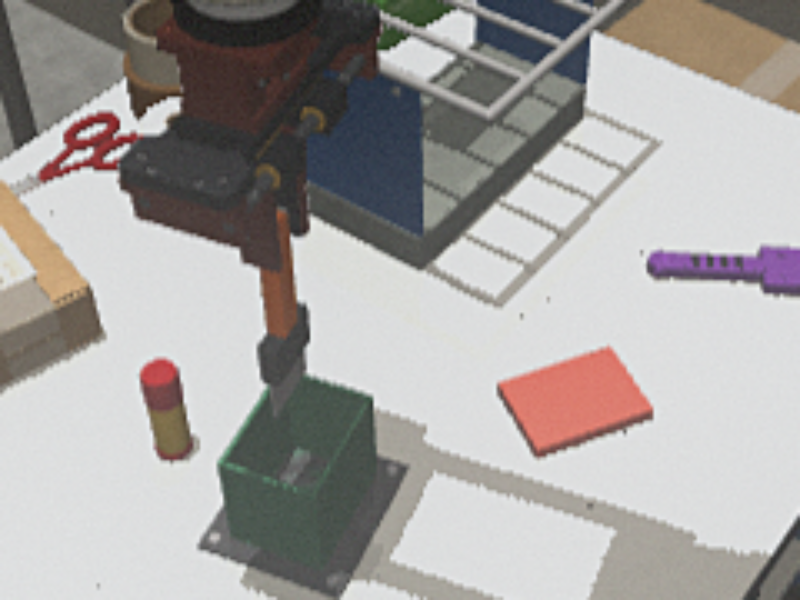

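The crop shows the scraper upright over the holster, its blade edge at crop (285,400) and the mouth centre at (295,427). It leans about 3° forward. I'll shift 4 mm back to centre it and lower it in.

Request:
jog_arm(targets=[[-0.004,0,0.004,0,0,0],[-0.004,0,0.014,0,0,0],[-0.004,0,0.027,0,0,0],[-0.004,0,0.041,0,0,0],[-0.004,0,0.055,0,0,0],[-0.004,0,0.069,0,0,0],[-0.004,0,0.082,0,0,0],[-0.004,0,0.094,0,0,0],[-0.004,0,0.103,0,0,0],[-0.004,0,0.108,0,0,0]])

```text
t: 16.45
ee_pos: [0.5522, 0.2143, 0.1527]
tcp_rot: [0.0, 0.993, 0.122, -0.0]
contact_force: [-0.5, -0.0, -2.2]
grip_width: 0.0247
grip_force: 30.0
```

Request:
jog_arm(targets=[[0,0,0.002,0,0,0],[0,0,0.004,0,0,0],[0,0,0.006,0,0,0],[0,0,0.006,0,0,0]])

```text
t: 16.95
ee_pos: [0.5523, 0.2143, 0.1473]
tcp_rot: [0.0, 0.993, 0.122, 0.0]
contact_force: [-0.8, -0.4, -1.5]
grip_width: 0.0243
grip_force: 30.0
```

Request:
jog_arm(targets=[[0,0,0.0015,0,0,0],[0,0,0.003,0,0,0],[0,0,0.0045,0,0,0],[0,0,0.006,0,0,0],[0,0,0.006,0,0,0]])

```text
t: 17.58
ee_pos: [0.5522, 0.2143, 0.1411]
tcp_rot: [0.0, 0.993, 0.122, -0.0]
contact_force: [-0.3, -0.5, -0.6]
grip_width: 0.0243
grip_force: 30.0
```

Request:
jog_arm(targets=[[0,0,0,0,0,0],[0,0,0,0,0,0],[0,0,0,0,0,0],[0,0,0,0,0,0],[0,0,0,0,0,0],[0,0,0,0,0,0],[0,0,0,0,0,0],[0,0,0,0,0,0]], grip=0.6)

```text
t: 18.58
ee_pos: [0.5523, 0.2143, 0.1413]
tcp_rot: [0.0, 0.993, 0.122, 0.0]
contact_force: [0.0, 0.6, 0.1]
grip_width: 0.0701
grip_force: 0.0
```

Request:
jog_arm(targets=[[0,0,-0.005,0,0,0],[0,0,-0.015,0,0,0],[0,0,-0.03,0,0,0],[0,0,-0.05,0,0,0],[0,0,-0.07,0,0,0],[0,0,-0.09,0,0,0],[0,0,-0.11,0,0,0],[0,0,-0.13,0,0,0],[0,0,-0.14,0,0,0],[0,0,-0.14,0,0,0]])

```text
t: 19.82
ee_pos: [0.5527, 0.2145, 0.2824]
tcp_rot: [-0.0, 0.993, 0.122, 0.001]
contact_force: [-0.6, -0.1, 0.3]
grip_width: 0.07
grip_force: 0.0
```

```bash
python3 - <<'E'
from h import *
np.set_printoptions(precision=3,suppress=True)
where()
for n in("scene","top"):
    im,d=manip.get_image(n); m,f=cam(n)
    hsv=cv2.cvtColor(im,cv2.COLOR_RGB2HSV); mk=cv2.inRange(hsv,(5,120,60),(22,255,255)); ys,xs=np.nonzero(mk)
    P=np.array([back(n,(x,y),d[y,x]) for x,y in zip(xs,ys) if d[y,x]>0])
    P=P[(np.linalg.norm(P[:,:2]-[.556,.2155],axis=1)<.08)&(P[:,2]>.06)&(P[:,2]<.2)]
    if len(P)>5:
        c=P.mean(0);v=np.linalg.svd(P-c)[2][0];print(n,len(P),P.min(0),P.max(0),"axis",v,"deg",np.degrees(np.arccos(abs(v[2]))))
    for t in("scraper_neck","scraper_studs","note_pad","parcel","glue_stick"): print(t,[(np.round(r["position"],1),round(r["score"],2)) for r in manip.mark_of(n,t)][:3])
E
```

```text
t 19.825 grasp [0.553 0.214 0.301] zyx [ 14.   -0.1 180. ] F [-0.6 -0.1  0.3] w 0.07002113637695717 gf 0.0 q [ 0.25  0.3   1.45 -0.    1.39  1.58]
scene 104 [0.547 0.209 0.071] [0.559 0.228 0.168] axis [-0.02   0.082 -0.996] deg 4.857281198981592
scraper_neck [(array([413.6, 210.4]), 0.81), (array([276.4, 261.7]), 0.61)]
scraper_studs [(array([385.8, 210.9]), 0.83), (array([273.9, 236.1]), 0.61)]
note_pad [(array([362.1, 251.6]), 0.95)]
parcel [(array([332.8, 114.3]), 0.6)]
glue_stick [(array([245.8, 264.7]), 0.53)]
top 42 [0.547 0.206 0.071] [0.561 0.218 0.166] axis [-0.08   0.041 -0.996] deg 5.181593850776564
scraper_neck [(array([408.4, 282.8]), 0.94), (array([237.6, 221.2]), 0.66)]
scraper_studs [(array([232.8, 217.3]), 0.5)]
note_pad [(array([321.2, 268.7]), 0.74)]
parcel [(array([415.2, 143.2]), 0.72)]
glue_stick [(array([236.6, 182.8]), 0.4)]
```

The scraper stands in the holster, top at 0.167 m, leaning about 5°. The gripper is clear and the bystanders are where they were, so I'm handing in.

```bash
python3 -c "
from bench import manip
print(manip.sign_off())"
```

```text
the job is handed in; nothing more can be done
None
```

The orange scraper stands released, blade down, in the green holster, leaning about 5°; the parcel, glue stick and note pad show no real shift from where they started, and the job is handed in (no verdict came back).

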